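# Open the biscuit box by its pop-up button

### The job

Open the biscuit box: push the round button in its lid all the way in and let it spring up, take the lid off by that button, and set the lid down gently, right way up and flat on the bare part of the chopping board. Leave the box standing where it is and do not disturb the spice jar, the peeler or the teaspoon.

Things in the scene. Friction and masses are not known exactly. Their poses are not given: they have to be found in the camera images.
- tub: The biscuit box: clear open-topped square tub, 112 x 112 mm and 85 mm high, with stacks of round biscuits inside, loose (about 0.6 to 1.1 kg). Origin at the centre of its underside, z up, x and y along its sides.
- lid_top (a point): Centre of the upper face of the lid, z up, x and y along its sides. The lid is a white square plate 118 x 118 mm, 12 mm thick, lying loose on the box's rim (its upper face 97 mm above the worktop), with a grey square plug 96 x 96 mm below the plate that reaches 34 mm down into the box with about 4 mm to spare on each side. The whole lid is 46 mm high, weighs about 0.24 kg and stands on the flat underside of its plug when put down.
- button_top (a point): Centre of the top of the button: round, white, 50 mm across, in the middle of the lid, moving with the button. Latched (at the start) it is flush with the lid and cannot be gripped; sprung up it stands 24 mm above the lid, an upright cylinder that can be gripped across from any side and carries the whole lid.
- button (a joint): Height of the button above flush, m: 0 at the start (latched), about -0.005 when pushed in as far as it goes, 0.024 when sprung up. It takes about 4 N to push it in from flush; at the end of its 5 mm travel it meets a hard stop and the latch lets go, and once the push is taken away a spring (about 3 N) lifts it to 0.024 in under a second. It does not latch again.
- board: Wooden chopping board lying flat, fixed, 220 mm (x) x 320 mm (y), 21 mm thick. Origin at the centre of its underside, z up.
- peeler_mid (a point): Middle of a vegetable peeler (170 x 25 x 18 mm, 9 mm above its underside), lying loose on the board near the board's +y end, along the board's x axis. The other side of the board is bare.
- jar_mid (a point): Middle (half-way up) of a loose spice jar, 45 mm across and 106 mm high, standing 115 to 140 mm from the middle of the biscuit box.
- spoon_mid (a point): Middle of a loose teaspoon (139 x 30 x 10 mm) lying on the worktop between the box and the board.
There are look-alikes about, which are no part of the job. Leave any red or turquoise look-alike of the part that bears jar_mid alone.

How it is judged:
By the outcome, as a careful person would: the job done as asked, in the order asked, and still so for the second after the job is handed in, with the robot touching nothing.
It also fails if it takes over 51 s, if anything falls off the work surface, if the arm or the gripper's body presses on something with over 40 N, if the wrist force passes 120 N, or if a joint passes its speed limit or range.

### The arm

A 6-joint arm with a two-finger parallel gripper is mounted at the origin on a cart in front of the work surface, level with it; the furniture and walls round the work are solid. World frame = base frame: x ahead of the robot, y to its left, z up, the work surface at z = 0. Lengths are in m, angles in rad, forces in N, time in s.
With the tool pointing down it reaches from about 0.35 to 0.975 m from the base axis. Payload 4.9 kg.
Tool frame: the origin (TCP) lies midway between the tips of the shut fingers; the grasp point (between the pads) lies 19 mm behind it; z points along the fingers, y is the direction in which the jaws open and shut (so a half turn about z gives the same grasp; the last joint's range is limited). The gripper opens to 85 mm and grips with 20 to 120 N. Pads are 22 mm wide; open, the fingers measure 114 mm over their backs; the gripper's body (76 mm by 85 mm) begins 54 mm behind the grasp point. The pads swing forward as they close: fully open they stand 13 mm farther back than shut.
Start: joints at [1.047, 0.053, 1.613, -0, 1.476, -0.119], TCP at [0.246, 0.574, 0.231] pointing down, gripper open.
Joint ranges: [-3.01, 3.01], [-1.01, 2.22], [0.06, 2.58], [-1.02, 4.17], [0.09, 2.62], [-3.14, 3.14]. Speed limits (rad/s): [2.57, 2.57, 3.14, 3.14, 3.14, 3.14].

### API

Orientations are given as a rotation vector (axis times angle).
In Python, from station import ctrl gives the robot as it stands.
- The arm moves only by the shell command python3 -m jog 'ROWS' [FORCE]. ROWS is JSON, one flat list of numbers, 7 for each row, row after row: the opening, from 0 (shut) to 1 (fully open), then the shift along the tool's x, y, z in m, then the turn, a rotation vector about the tool's x, y, z in degrees. A call has 1 to 10 rows; each row shifts and turns the commanded pose from where the row before left it, along the tool's axes as they then stand; what a row does not reach is not made up. A row lasts 1/8 s, in which the tool goes at most 62.5 mm and 10.7 degrees, less where a joint would pass 70% of its speed; a pose out of reach is approached as far as the arm can. A call with a gripper value outside its range is refused whole. The fingers move at their own pace and stop on an object; FORCE is the grip in N (left out, the last holds). Time passes only in rows, so rows that do not move let the fingers close. It gives the time, the measured TCP pose, the force and the opening at its end, in the units of the state.
- ctrl.get_obs(): the state, without advancing time (a new reading comes with each control period).
- ctrl.get_image(name): name is "scene" or "side" or "wrist"; returns a dict with "image" (420x560x3 uint8, blue, green, red), "camera_matrix" (3x3 intrinsics, pixels), "dist_coeffs" ([k1, k2, p1, p2, k3] as OpenCV has them; the pictures are not rectified), "rvec" (rotation vector, rad) and "tvec" (3), from world to camera coordinates, as OpenCV has them; the wrist camera has in their place "mount" (4x4, takes a point from camera to tool coordinates, whose origin is the TCP and whose axes are the flange's). Camera axes: x right, y down, z forward; pixel columns grow to the right and rows downward; lengths in m; the calibration is good to about 2 mm. A picture is of the moment at which its call begins: read the wrist's pose just before it. There is no depth.
- ctrl.finish_job(): hands the job in, once; it reports no verdict.
Trained networks look in a picture, given as the dict that the camera call returned (one of the last four; its "shot" number tells which), for a name from the list of things; names that differ only in an ending like _2 or _b are one class to them, and where a whole thing is asked for, a point or a joint stands for the part that bears it (a point fixed in the world has none). Each returns a list of dicts, best first, with "p" (0 to 1); they miss things now and then, are a little off and sometimes report something else, mostly with a low value. They report only what shows in the picture. A call takes as long as a camera call. They do not tell look-alikes from the thing itself.
- ctrl.boxes_of(target, picture): "box" ([centre column, centre row, width, height] in pixels, round what is visible of it).
The state is a dict: "t": time; "q": joint angles; "dq": joint speeds; "effort": joint torques, N m; "tool_pos": TCP position; "tool_rot": TCP orientation; "contact_force": force on the tool from outside, world axes, zero at the start; "wrist_torque": the same for the moment, N m; "opening": finger opening in m.
Only numpy, scipy, OpenCV 4.12 (cv2) and the standard library are available. Lean on these libraries where they do the work, as an engineer would, in place of code of your own. Each camera call takes 0.05 s, during which the arm holds its last target. There are 200 camera calls.

## Working session

There is one attempt and no reset: what is moved stays moved. The work goes in short steps, Python scripts to look and compute and a shell command to move; the robot and the scene stay as the last step left them, time stands still between calls to the robot, and variables do not carry over. Pictures are saved under pics/ and viewed, about 8 in all and at most 12, crops included, and the job is handed in when it is done.

```bash
mkdir -p pics; ls; cat > h.py <<'E'
import numpy as np, cv2
from station import ctrl
def cam(p, obs=None):
    K=np.array(p["camera_matrix"],float); d=np.array(p["dist_coeffs"],float)
    if "mount" in p:
        M=np.array(p["mount"]); T=np.eye(4); T[:3,:3]=cv2.Rodrigues(np.array(obs["tool_rot"],float))[0]; T[:3,3]=obs["tool_pos"]
        W=np.linalg.inv(T@M); 
    else:
        W=np.eye(4); W[:3,:3]=cv2.Rodrigues(np.array(p["rvec"],float))[0]; W[:3,3]=np.ravel(p["tvec"])
    return K,d,W
def ray(p,uv,z,obs=None):
    K,d,W=cam(p,obs); n=cv2.undistortPoints(np.array([[uv]],float),K,d)[0,0]
    R=W[:3,:3]; o=-R.T@W[:3,3]; v=R.T@np.array([n[0],n[1],1]); return o+v*(z-o[2])/v[2]
def proj(p,X,obs=None):
    K,d,W=cam(p,obs); return cv2.projectPoints(np.array(X,float).reshape(-1,1,3),cv2.Rodrigues(W[:3,:3])[0],W[:3,3],K,d)[0][:,0]
E
python3 - <<'E'
from h import *
o=ctrl.get_obs(); print(o)
Z=dict(tub=.04,lid_top=.097,button_top=.097,board=.021,peeler_mid=.03,jar_mid=.053,spoon_mid=.005)
for n in ["scene","side","wrist"]:
    o=ctrl.get_obs();p=ctrl.get_image(n); cv2.imwrite(f"pics/{n}0.png",p["image"])
    for t in Z:
        for b in ctrl.boxes_of(t,p)[:4]:
            if b["p"]>.2: print(n,t,round(b["p"],2),np.round(b["box"]),np.round(ray(p,b["box"][:2],Z[t],o),3))
E
```

```text
pics
{'t': 0.0, 'q': array([ 1.04700614e+00,  5.33643512e-02,  1.61427651e+00, -2.68888657e-06,
        1.47600945e+00, -1.19035486e-01]), 'dq': array([-0.00043914,  0.00020973, -0.00054209,  0.00022695,  0.0009379 ,
       -0.00081483]), 'effort': array([ 7.45425841e-04, -3.93694282e+01, -3.70168483e+01, -5.82391181e-05,
        7.17189949e-03, -4.85005827e-06]), 'tool_pos': array([0.24583005, 0.57395131, 0.23006883]), 'tool_rot': array([-6.31325287e-01, -3.07684180e+00,  3.06734066e-03]), 'contact_force': array([-0.56751583,  0.13003651,  0.55946495]), 'wrist_torque': array([-0.05362055, -0.00109426,  0.00702056]), 'opening': 0.08543306071743341}
scene tub 0.97 [230. 202.  58.  43.] [0.44  0.204 0.04 ]
scene lid_top 0.87 [231. 180.  62.  45.] [0.46  0.217 0.097]
scene button_top 0.51 [232. 177.  20.  14.] [0.47  0.223 0.097]
scene board 0.82 [372. 315. 170. 152.] [ 0.429 -0.244  0.021]
scene board 0.44 [259. 160.  16.  38.] [0.631 0.289 0.021]
scene peeler_mid 0.63 [327. 269.  52.  37.] [ 0.452 -0.106  0.03 ]
scene jar_mid 0.95 [284. 212.  18.  44.] [0.501 0.073 0.053]
scene jar_mi
[... 446 characters left out ...]
. 141.] [ 0.437 -0.257  0.021]
side peeler_mid 0.65 [325. 264.  66.  21.] [ 0.454 -0.105  0.03 ]
side jar_mid 0.9 [200. 185.  19.  39.] [0.329 0.271 0.053]
side jar_mid 0.8 [221. 153.  17.  36.] [0.443 0.378 0.053]
side jar_mid 0.77 [291. 157.  21.  46.] [0.601 0.263 0.053]
side jar_mid 0.76 [238. 140.  14.  38.] [0.515 0.416 0.053]
side spoon_mid 0.61 [295. 248.  45.  26.] [ 0.44  -0.006  0.005]
wrist tub 0.95 [ 99. 406.  39.  27.] [0.433 0.227 0.04 ]
wrist lid_top 0.75 [ 90. 413.  32.  12.] [0.394 0.277 0.097]
wrist lid_top 0.66 [101. 406.  36.  26.] [0.389 0.294 0.097]
wrist jar_mid 0.85 [203. 364.  30.  41.] [0.414 0.398 0.053]
wrist jar_mid 0.84 [ 94. 322.  42.  31.] [0.311 0.309 0.053]
```

View pics/scene0.png

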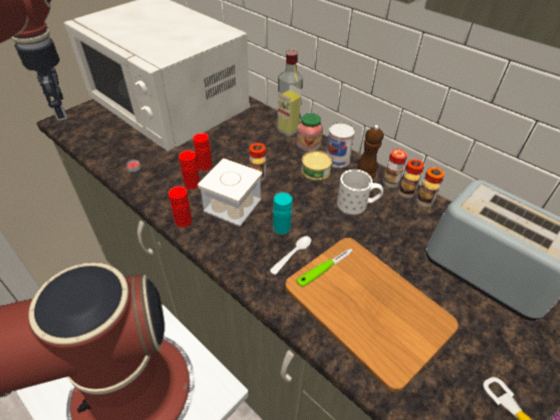

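View pics/side0.png

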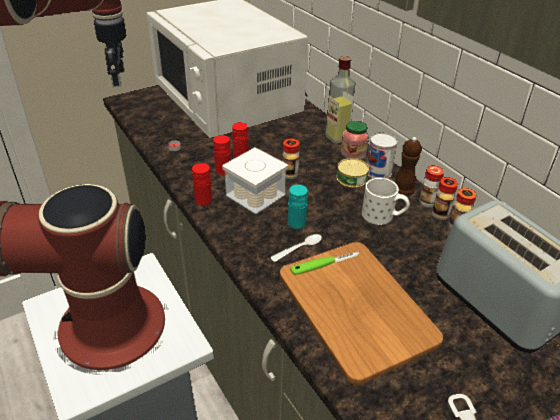

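The scene and side views agree. The box is at about (0.46, 0.217) and the spoon at (0.44, -0.01). The board is centred near (0.43, -0.25), with the peeler at y≈-0.105. The real jar (orange cap) is at (0.60, 0.26); the red and turquoise jars are look-alikes.

```bash
cat >> h.py <<'E'
def to(target, o=None):
    o=o or ctrl.get_obs(); R=cv2.Rodrigues(np.array(o["tool_rot"],float))[0]
    print("tool shift mm",np.round(R.T@(np.array(target)-o["tool_pos"])*1000,1),"yaw of tool x",np.degrees(np.arctan2(R[1,0],R[0,0])).round(1),"z axis",R[:,2].round(3))
E
python3 - <<'E'
from h import *
p=ctrl.get_image("scene")
c=np.array([ray(p,u,.021)[:2] for u in [(348,240),(457,322),(400,383),(287,290)]]);print("board corners",c.round(3),c.mean(0))
to([.463,.217,.20])
E
```

```text
board corners [[ 0.563 -0.085]
 [ 0.539 -0.381]
 [ 0.346 -0.362]
 [ 0.353 -0.074]] [ 0.45023448 -0.22580634]
tool shift mm [-340.1 -243.2   31.3] yaw of tool x 156.8 z axis [-0. -0. -1.]
```

```bash
python3 -m jog '[0,-40,-28,0,0,0,0]' >/dev/null 2>&1; python3 -m jog '[0,-0.042,-0.030,0,0,0,0, 0,-0.042,-0.030,0,0,0,0, 0,-0.042,-0.030,0,0,0,0, 0,-0.042,-0.030,0,0,0,0, 0,-0.042,-0.030,0,0,0,0, 0,-0.042,-0.030,0,0,0,0, 0,-0.042,-0.030,0,0,0,0, 0,-0.042,-0.030,0,0,0,0, 0,0,0,0,0,0,0]' 30
```

```text
t: 2.5
tool_pos: [0.4947, 0.1659, 0.2314]
tool_rot: [0.639, 3.076, -0.0]
contact_force: [-0.6, 1.5, -0.2]
opening: 0.0001
```

(The first row there was a slip on my part: its shift was in the wrong units and got clipped to one step, so the tool overshot by about 6 cm at a safe height.) Next I'll look with the wrist camera.

```bash
python3 - <<'E'
from h import *
o=ctrl.get_obs();p=ctrl.get_image("wrist"); cv2.imwrite("pics/w1.png",p["image"])
for t,z in [("lid_top",.097),("button_top",.097),("jar_mid",.053)]:
    for b in ctrl.boxes_of(t,p)[:3]: print(t,round(b["p"],2),np.round(b["box"]),np.round(ray(p,b["box"][:2],z,o),4))
to([.463,.217,.12],o)
E
```

```text
lid_top 0.92 [334. 128. 197. 202.] [0.4601 0.2264 0.097 ]
button_top 0.69 [336. 133.  60.  64.] [0.4639 0.2265 0.097 ]
jar_mid 0.87 [196. 224.  69.  76.] [0.4997 0.0664 0.053 ]
jar_mid 0.87 [476.  38. 111.  75.] [0.4419 0.3764 0.053 ]
jar_mid 0.71 [406. 240.  78.  78.] [0.6031 0.2594 0.053 ]
tool shift mm [ 49.5  34.3 111.4] yaw of tool x 156.5 z axis [ 0. -0. -1.]
```

View pics/w1.png

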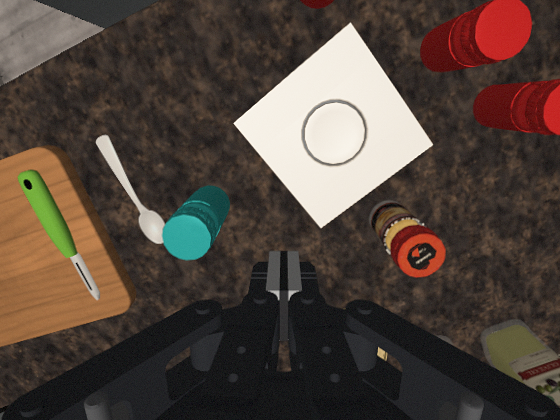

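The wrist view shows the lid's corners at (351,23), (433,145), (321,228) and (234,124), and the button ring centred at (334,132). The orange-capped jar stands at (400,235), clear of the lid.

```bash
python3 - <<'E'
from h import *
o=ctrl.get_obs();p=ctrl.get_image("wrist")
c=np.array([ray(p,u,.097,o)[:2] for u in [(351,23),(433,145),(321,228),(234,124)]]);print(c.round(3),c.mean(0),np.linalg.norm(c-np.roll(c,1,0),axis=1))
b=ray(p,(334.5,132),.097,o);print(b, ray(p,(334-32,132),.097,o)-ray(p,(334+32,132),.097,o))
d=c[1]-c[0];print("lid yaw",np.degrees(np.arctan2(d[1],d[0])))
b[:2]=(b[:2]+c.mean(0))/2; to([b[0],b[1],.112],o)
E
```

```text
[[0.39  0.269]
 [0.503 0.301]
 [0.535 0.188]
 [0.423 0.156]] [0.46275698 0.22877349] [0.11746003 0.1170574  0.1170233  0.1166184 ]
[0.46096566 0.22913697 0.097     ] [-0.02052663 -0.04824194  0.        ]
lid yaw 15.789165980298446
tool shift mm [ 52.   42.6 119.3] yaw of tool x 156.9 z axis [-0.  0. -1.]
```

Lid centre is (0.462, 0.229). The corners give sides of 117 mm against the known 118, so the measurement fits.

```bash
python3 -m jog '[0,0.026,0.0213,0.02,0,0,0, 0,0.026,0.0213,0.04,0,0,0, 0,0,0,0.035,0,0,0, 0,0,0,0.019,0,0,0, 0,0,0,0,0,0,0, 0,0,0,0,0,0,0]'; python3 -c "
from h import *
to([.462,.229,.097])"
```

```text
t: 3.5
tool_pos: [0.4635, 0.2284, 0.119]
tool_rot: [0.631, 3.075, 0.002]
contact_force: [0.4, -0.2, 0.3]
opening: -0.0001
tool shift mm [ 1.7 -0.1 22. ] yaw of tool x 156.8 z axis [ 0.003  0.001 -1.   ]
```

```bash
python3 -m jog '[0,0.0015,0,0.010,0,0,0, 0,0,0,0.007,0,0,0, 0,0,0,0.003,0,0,0, 0,0,0,0.002,0,0,0, 0,0,0,0,0,0,0]'; for i in 1; do python3 -m jog '[0,0,0,0.0015,0,0,0, 0,0,0,0.0015,0,0,0, 0,0,0,0,0,0,0]'; done
```

```text
t: 4.12
tool_pos: [0.461, 0.2286, 0.0955]
tool_rot: [-0.631, -3.077, 0.001]
contact_force: [-2.4, -1.5, 4.1]
opening: 0.0001
t: 4.5
tool_pos: [0.4613, 0.2287, 0.0927]
tool_rot: [0.631, 3.077, 0.0]
contact_force: [-3.5, -1.3, 7.7]
opening: -0.0001
```

```bash
python3 -m jog '[0,0,0,0.001,0,0,0, 0,0,0,0,0,0,0]';python3 -m jog '[0,0,0,0.001,0,0,0, 0,0,0,0,0,0,0]'
```

```text
t: 4.75
tool_pos: [0.4613, 0.2287, 0.0925]
tool_rot: [0.631, 3.077, -0.0]
contact_force: [-4.6, -3.0, 9.2]
opening: -0.0002
t: 5.0
tool_pos: [0.4614, 0.2287, 0.0921]
tool_rot: [0.631, 3.077, -0.001]
contact_force: [-5.4, -3.7, 11.7]
opening: 0.0
```

The tip has stalled 5 mm below flush and the force is climbing, so this is the hard stop. I'll push slightly more, then release straight up and open.

```bash
python3 -m jog '[0,0,0,0.001,0,0,0, 0,0,0,0.001,0,0,0, 0,0,0,0,0,0,0]'; python3 -m jog '[0,0,0,-0.02,0,0,0, 0,0,0,-0.03,0,0,0, 1,0,0,-0.03,0,0,0, 1,0,0,-0.02,0,0,0, 1,0,0,0,0,0,0, 1,0,0,0,0,0,0, 1,0,0,0,0,0,0]'
python3 - <<'E'
from h import *
o=ctrl.get_obs();p=ctrl.get_image("wrist"); cv2.imwrite("pics/w2.png",p["image"])
for b in ctrl.boxes_of("button_top",p)[:2]: print("w",b["p"],np.round(b["box"]),ray(p,b["box"][:2],.121,o),ray(p,b["box"][:2],.097,o))
p=ctrl.get_image("side"); cv2.imwrite("pics/s2.png",cv2.resize(p["image"][100:240,170:350],None,fx=4,fy=4))
E
```

```text
t: 5.38
tool_pos: [0.4616, 0.2286, 0.0917]
tool_rot: [-0.631, -3.078, 0.001]
contact_force: [-10.8, -5.8, 20.8]
opening: -0.0
t: 6.25
tool_pos: [0.4602, 0.2284, 0.1865]
tool_rot: [-0.631, -3.075, 0.002]
contact_force: [-0.5, 0.3, -0.3]
opening: 0.0855
w 0.9 [283. 224.  72.  77.] [0.46100025 0.22800289 0.121     ] [0.46916616 0.22438708 0.097     ]
```

View pics/s2.png

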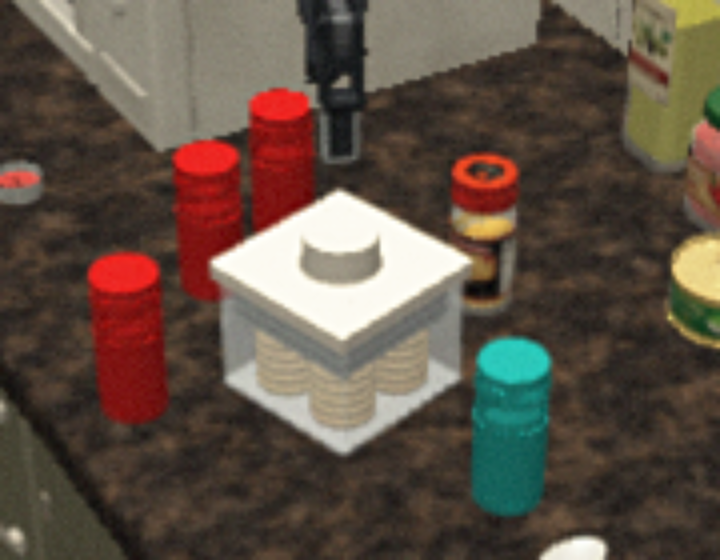

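The crop shows the button standing up out of the lid, with the box and jar unmoved. I'll descend and grip.

```bash
python3 -m jog '[1,0,0,0.035,0,0,0, 1,0,0,0.03,0,0,0, 1,0,0,0.015,0,0,0, 1,0,0,0.006,0,0,0, 1,0,0,0.003,0,0,0, 1,0,0,0,0,0,0]'; python3 -m jog '[0.4,0,0,0,0,0,0, 0.4,0,0,0,0,0,0, 0.4,0,0,0,0,0,0, 0.4,0,0,0,0,0,0]' 40
```

```text
t: 7.15
tool_pos: [0.4616, 0.2289, 0.1002]
tool_rot: [0.631, 3.076, 0.001]
contact_force: [-0.0, -0.4, 0.3]
opening: 0.085
t: 7.65
tool_pos: [0.4613, 0.2285, 0.0998]
tool_rot: [0.631, 3.077, -0.0]
contact_force: [-0.2, -2.5, 2.9]
opening: 0.0478
```

```bash
python3 -m jog '[0.75,0,0,0,0,0,0, 0.75,0,0,0.003,0,0,0, 0.75,0,0,0.001,0,0,0, 0.75,0,0,0,0,0,0]'; python3 -m jog '[0.2,0,0,0,0,0,0, 0.2,0,0,0,0,0,0, 0.2,0,0,0,0,0,0, 0.2,0,0,0,0,0,0]' 50
```

```text
t: 8.15
tool_pos: [0.4608, 0.2287, 0.0949]
tool_rot: [-0.631, -3.077, 0.0]
contact_force: [0.7, 0.3, -0.1]
opening: 0.0643
t: 8.65
tool_pos: [0.461, 0.2286, 0.0955]
tool_rot: [0.631, 3.077, -0.0]
contact_force: [-1.9, -0.8, 2.5]
opening: 0.0475
```

Gripped. I'll lift slowly at first, then check.

```bash
python3 -m jog '[0.2,0,0,-0.005,0,0,0, 0.2,0,0,-0.01,0,0,0, 0.2,0,0,-0.015,0,0,0, 0.2,0,0,-0.02,0,0,0, 0.2,0,0,-0.025,0,0,0, 0.2,0,0,-0.025,0,0,0, 0.2,0,0,-0.02,0,0,0, 0.2,0,0,0,0,0,0]'
python3 - <<'E'
from h import *
p=ctrl.get_image("side"); cv2.imwrite("pics/s3.png",cv2.resize(p["image"][60:260,170:390],None,fx=3,fy=3))
to([.445,-.27,.2])
E
```

```text
t: 9.65
tool_pos: [0.4622, 0.2291, 0.218]
tool_rot: [0.631, 3.073, 0.004]
contact_force: [1.4, -0.1, -1.7]
opening: 0.0475
tool shift mm [-181.4 -464.9   15.9] yaw of tool x 156.8 z axis [ 0.002  0.001 -1.   ]
```

View pics/s3.png

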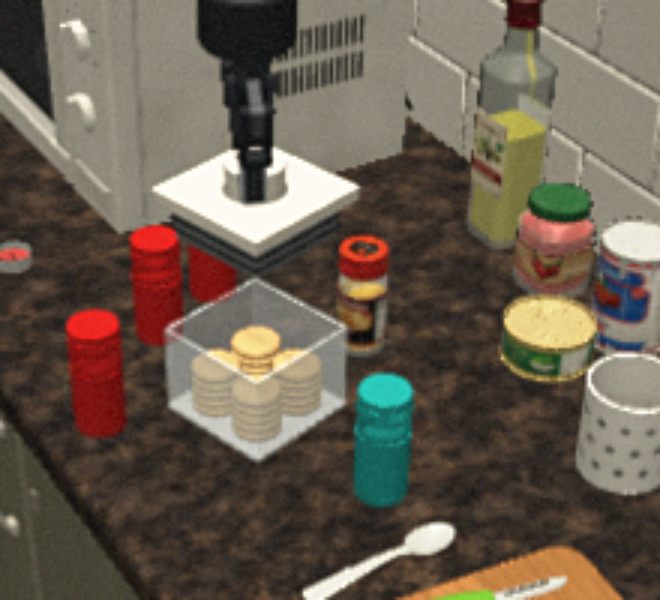

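The lid hangs level in the grip, and the box is in place with the biscuits inside. Now I'll carry it to the board.

```bash
python3 -m jog '[0.2,-0.008,-0.02,0,0,0,0, 0.2,-0.013,-0.033,0,0,0,0, 0.2,-0.016,-0.041,0,0,0,0, 0.2,-0.016,-0.041,0,0,0,0, 0.2,-0.016,-0.041,0,0,0,0, 0.2,-0.016,-0.041,0,0,0,0, 0.2,-0.016,-0.041,0,0,0,0, 0.2,-0.016,-0.041,0,0,0,0, 0.2,-0.016,-0.041,0,0,0,0, 0.2,-0.016,-0.041,0,0,0,0]'; python3 -m jog '[0.2,-0.016,-0.041,0,0,0,0, 0.2,-0.010,-0.026,0,0,0,0, 0.2,-0.006,-0.015,0,0,0,0, 0.2,0,0,0,0,0,0, 0.2,0,0,0,0,0,0]'
python3 - <<'E'
from h import *
to([.445,-.27,.065])
o=ctrl.get_obs();p=ctrl.get_image("wrist"); cv2.imwrite("pics/w4.png",p["image"])
p=ctrl.get_image("side"); cv2.imwrite("pics/s4.png",cv2.resize(p["image"],None,fx=1.4,fy=1.4))
E
```

```text
t: 10.95
tool_pos: [0.447, -0.1812, 0.2136]
tool_rot: [-0.631, -3.075, -0.002]
contact_force: [0.2, -0.8, -2.3]
opening: 0.0474
t: 11.58
tool_pos: [0.445, -0.2672, 0.2148]
tool_rot: [-0.63, -3.077, -0.001]
contact_force: [-0.1, 0.7, -1.8]
opening: 0.0479
tool shift mm [ -1.2  -2.7 149.8] yaw of tool x 156.9 z axis [-0.001  0.001 -1.   ]
```

View pics/s4.png

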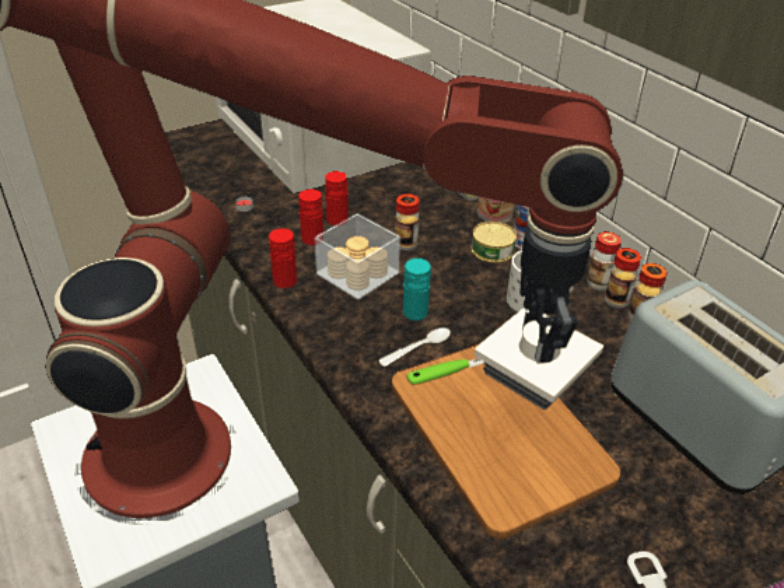

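The lid is level above the bare part, clear of the peeler. Contact should come at a TCP height of about 0.0655, so I'll descend quickly at first and then creep.

```bash
python3 -m jog '[0.2,0,-0.003,0.02,0,0,0, 0.2,0,0,0.035,0,0,0, 0.2,0,0,0.035,0,0,0, 0.2,0,0,0.025,0,0,0, 0.2,0,0,0.015,0,0,0, 0.2,0,0,0.006,0,0,0, 0.2,0,0,0.003,0,0,0, 0.2,0,0,0,0,0,0]'; python3 -m jog '[0.2,0,0,0.0025,0,0,0, 0.2,0,0,0.002,0,0,0, 0.2,0,0,0.002,0,0,0, 0.2,0,0,0,0,0,0]'
```

```text
t: 12.68
tool_pos: [0.4444, -0.2714, 0.0771]
tool_rot: [0.631, 3.076, -0.001]
contact_force: [-0.4, -0.3, -2.5]
opening: 0.0473
t: 13.18
tool_pos: [0.4437, -0.2709, 0.0696]
tool_rot: [-0.631, -3.077, -0.0]
contact_force: [-0.2, -0.5, -2.5]
opening: 0.0475
```

```bash
python3 -m jog '[0.2,0,0,0.0015,0,0,0, 0.2,0,0,0.001,0,0,0, 0.2,0,0,0,0,0,0]'; python3 -m jog '[0.2,0,0,0.001,0,0,0, 0.2,0,0,0.0005,0,0,0, 0.2,0,0,0,0,0,0]'
```

```text
t: 13.55
tool_pos: [0.4438, -0.2709, 0.0671]
tool_rot: [-0.631, -3.077, -0.0]
contact_force: [-0.7, -0.1, -2.2]
opening: 0.0472
t: 13.92
tool_pos: [0.4438, -0.2709, 0.0657]
tool_rot: [-0.631, -3.077, -0.0]
contact_force: [-0.6, 0.4, -1.8]
opening: 0.0475
```

```bash
python3 -m jog '[0.2,0,0,0.0007,0,0,0, 0.2,0,0,0,0,0,0]'; python3 -m jog '[0.2,0,0,0.0007,0,0,0, 0.2,0,0,0,0,0,0]'
```

```text
t: 14.18
tool_pos: [0.444, -0.271, 0.0656]
tool_rot: [0.631, 3.077, -0.0]
contact_force: [-1.2, 0.6, 1.5]
opening: 0.0477
t: 14.42
tool_pos: [0.444, -0.271, 0.0647]
tool_rot: [0.631, 3.077, -0.0]
contact_force: [-1.9, 1.7, 3.5]
opening: 0.0474
```

Contact at 0.0656, as expected. I'll open gradually and rise.

```bash
python3 -m jog '[0.62,0,0,0,0,0,0, 0.7,0,0,0,0,0,0, 0.85,0,0,0,0,0,0, 1,0,0,0,0,0,0, 1,0,0,0,0,0,0]'; python3 -m jog '[1,0,0,-0.01,0,0,0, 1,0,0,-0.02,0,0,0, 1,0,0,-0.035,0,0,0, 1,0,0,-0.045,0,0,0, 1,0,0,-0.045,0,0,0, 1,0,0,-0.02,0,0,0, 1,0.03,0.045,0,0,0,0, 1,0.03,0.045,0,0,0,0, 1,0,0,0,0,0,0]'
python3 - <<'E'
from h import *
o=ctrl.get_obs();p=ctrl.get_image("wrist"); w=p["image"]
for t,z in [("lid_top",.067),("button_top",.091),("peeler_mid",.03)]:
    for b in ctrl.boxes_of(t,p)[:1]: print(t,round(b["p"],2),np.round(b["box"]),np.round(ray(p,b["box"][:2],z,o),4))
p=ctrl.get_image("side")
for t,z in [("tub",.04),("lid_top",.067),("button_top",.091),("peeler_mid",.03),("spoon_mid",.005),("jar_mid",.053)]:
    for b in ctrl.boxes_of(t,p)[:4 if t=="jar_mid" else 1]: print(t,round(b["p"],2),np.round(b["box"]),np.round(ray(p,b["box"][:2],z),4))
cv2.imwrite("pics/w5.png",w);cv2.imwrite("pics/s5.png",cv2.resize(p["image"][100:400,160:460],None,fx=1.9,fy=1.9))
E
```

```text
t: 15.05
tool_pos: [0.4439, -0.271, 0.0644]
tool_rot: [0.632, 3.077, -0.0]
contact_force: [-0.3, 0.7, -0.2]
opening: 0.0852
t: 16.18
tool_pos: [0.4234, -0.1621, 0.2384]
tool_rot: [-0.626, -3.078, -0.001]
contact_force: [-0.1, -0.4, -0.2]
opening: 0.0854
lid_top 0.6 [196. 241. 162. 147.] [ 0.4437 -0.2669  0.067 ]
button_top 0.97 [193. 251.  60.  57.] [ 0.4446 -0.2648  0.091 ]
peeler_mid 0.72 [347. 178.  45. 148.] [ 0.4521 -0.0991  0.03  ]
tub 0.57 [255. 185.  59.  61.] [0.4585 0.2148 0.04  ]
lid_top 0.8 [374. 311.  84.  70.] [ 0.4374 -0.2852  0.067 ]
button_top 0.67 [375. 300.  25.  31.] [ 0.44   -0.2793  0.091 ]
peeler_mid 0.94 [325. 266.  68.  24.] [ 0.4502 -0.1088  0.03  ]
spoon_mid 0.55 [296. 248.  48.  30.] [ 0.443  -0.0068  0.005 ]
jar_mid 0.88 [223. 153.  19.  40.] [0.4457 0.3746 0.053 ]
jar_mid 0.87 [203. 186.  17.  42.] [0.3325 0.2635 0.053 ]
jar_mid 0.85 [298. 206.  19.  43.] [0.497  0.0721 0.053 ]
jar_mid 0.83 [240. 142.  13.  39.] [0.5146 0.4016 0.053 ]
```

View pics/s5.png

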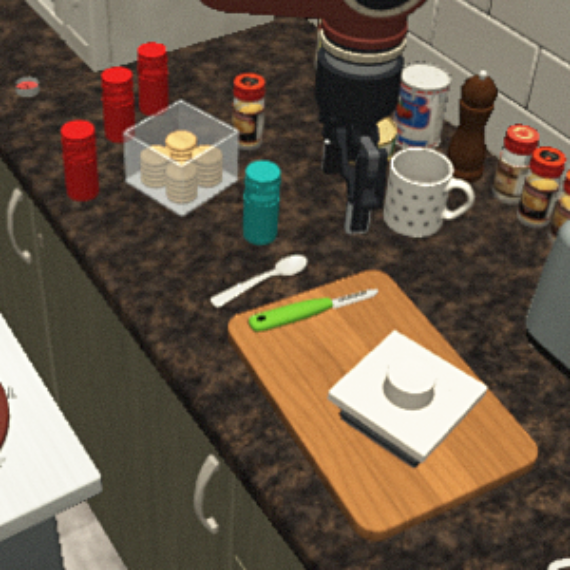

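View pics/w5.png

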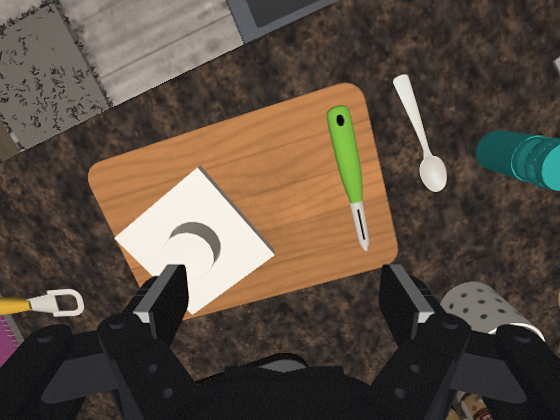

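Both views show the lid standing flat and right way up on the bare part of the board, with nothing disturbed and the gripper clear. Handing in.

```bash
python3 -c "
from station import ctrl
print(ctrl.finish_job())"
```

```text
the job is handed in; nothing more can be done
None
```

The biscuit box is open, and the lid is right way up and flat on the bare part of the chopping board, at about (0.444, -0.27). I pushed the button in to its stop (5 mm, about 21 N) and it sprang up. I then lifted the lid off by the button, set it down with about 3.5 N of contact, and backed the gripper off. The clock stood at about 16 s of the 51 s allowed.

**Final pictures:**
- The lid is inside the board's edges and clear of the peeler.
- The box, peeler and spoon are within about 1 to 3 cm of their first measurements. The box is the loosest at about 2.7 cm by the detector, probably because it looks different with the lid off.
- The orange-capped spice jar looks unmoved. In the last side view it was not among the detections I printed, so I checked that one by eye only.

**Slips along the way:**
- The very first move had its shift in the wrong units. It was clipped to a single step, so the tool overshot by about 6 cm at a safe height and touched nothing.
- My first grip on the button was about 4 mm too high, so I opened, lowered and gripped again before lifting.

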